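# Draw the jar tray out from under the riser with the pull hook

### The job

Pick up the pull hook, put its down-turned tip into the eye on the front of the tray and draw the tray straight out from under the low shelf until its front has pushed both sprung buffers fully in and it comes up solid against the stop, firmly but without ever pulling harder than about 20 N. Then unhook, leaving the tray resting against the buffers, and set the hook down upright on bare table, well clear of the tray and its dock. Move the tray with the hook alone, not with the gripper, keep the two jars in it standing, and leave everything else where it is.

Things in the scene. Friction and masses are not known exactly. Their poses are not given: they have to be found in the camera images.
- hook: Pull hook, 0.14 kg, standing on its wooden handle, a block 100 (x) x 22 (y) x 36 (z) mm. Origin: centre of the handle's underside; z up, x toward the hook. Grip the 22 mm sides from above at mid-handle, about 26 mm above the underside. A 7 mm round steel bar leaves the front end, rises to 60 mm and runs forward to x = 140 mm, where it turns straight down to the level of the underside.
- hook_tip (a point): Lower end of the hook's down-turned tip, a 7 mm thick vertical bar, straight from here up to 53 mm: in the hook's frame at x = 140, y = 0, z = 0 mm.
- tray: Open grey tray holding two jars, 130 (x) x 140 (y) x 58 (z) mm, walls 4 mm, about 0.7 kg loaded (varies). Origin: centre of its underside, which rests on the dock's 8 mm base plate; x points to the rear, the front faces -x. Slides lengthwise by friction between two guide rails with 3 mm play a side; dragging takes roughly 2 to 6 N.
- eye (a point): Centre of the pull eye on the tray's front: a flat-lying steel ring (hole vertical), inner diameter 24 mm, bar 7 mm thick, in the tray's frame at x = -86, y = 0, z = 48 mm (56 mm above the table). When pulled, the tip bears on the ring's front, 8.5 mm toward -x of this centre. Below the ring there are 44 mm of clear space.
- dock: Fixed dock: base plate 360 (x) x 176 (y) x 8 mm, guide rails to 30 mm height at y = +-79 mm, white riser shelf (top 133 mm above the table) over the rear part, x from 25 to 180 mm. Origin: centre of its underside. The tray is drawn toward the dock's -x, straight along its x axis. A carton and two small bottles are fixed on the riser.
- stop: Stop bracket on the dock, origin at dock x = -128, y = 0, z = 8 mm, same axes: posts 46 mm high at y = +-58, joined by a 10 mm high bar the tool passes over. Two rubber sprung buffers face the tray: 5 mm travel together, 2 N fully in, then solid. Their free faces stand 38 to 83 mm in +x of this origin, set differently each time and not reported: find them by feel, after 55 to 120 mm of pull.
- jar_brown: Loose jar with white lid, brown filling, 53 mm wide, 82 mm high, in the tray's left (+y) side; origin at its underside.
- jar_white: Loose jar with blue lid, white filling, 45 mm wide, 60 mm high, in the tray's right (-y) side; origin at its underside.
- bottle_b: Bystander on the table right of the dock: small red dropper bottle 31 mm wide, 70 mm high.
- tub: Bystander left of the dock: small white tub with a blue lid, 74 mm wide, 58 mm high.
- spice: Bystander left of the dock: spice jar with red cap, 47 mm wide, 97 mm high.
- shaker_tin_2: Bystander right of the dock: shaker tin, 64 mm wide, 73 mm high.

How it is judged:
On the way, in this order (a step that is already met when the one before it is completed fails the run):
1. the hook's tip is down in the tray's eye (horizontal distance between hook_tip and eye below 0.014 m and z of hook_tip in the frame of eye below -0.006 m), for 0.2 s.
2. the tray, pulled by the hook, is pressed solidly against the stop (over 5 N on the stop) (contact force between tray and stop above 5 N and contact force between hook and tray above 5 N and horizontal distance between hook_tip and eye below 0.016 m), for 0.3 s.
At the end, for the whole second after the job is handed in: Tray flat and still on the dock, still pressing the buffers (over 0.15 N, its origin under 155 mm from the stop's along x), jars within 0.2 rad of upright; hook standing on the table (within 0.15 rad, underside below 6 mm), still, tip over 60 mm from the eye, touching neither tray nor dock (contact force between tray and stop above 0.15 N and linear speed of each of tray, hook below 0.02 m/s and x of tray in the frame of stop below 0.155 m and angle between tray's own z axis and vertical below 0.06 rad and angle between hook's own z axis and vertical below 0.15 rad and height (world z) of hook below 0.006 m and horizontal distance between hook_tip and eye above 0.06 m and contact force between hook and tray below 0.1 N and contact force between hook and dock below 0.1 N and angle between each of jar_brown, jar_white's own z axis and vertical below 0.2 rad).
It fails at once if the hook pulls or pushes the tray with more than 22 N (contact force between hook and tray above 22 N).
It fails at once if the tray hits or presses the stop with more than 22 N (contact force between tray and stop above 22 N).
It fails at once if the robot touches the tray itself (contact force between any of the fingers, the arm and tray above 1 N).
It fails at once if a jar in the tray tips over (angle between any of jar_brown, jar_white's own z axis and vertical above 0.35 rad).
It fails at once if a bystander is moved more than 30 mm (distance of any of bottle_b, tub, spice, shaker_tin_2 from where it was at the start of the episode above 0.03 m).
It also fails if it takes over 58 s, if anything falls off the work surface, if the arm or the gripper's body presses on something with over 40 N, if the wrist force passes 120 N, or if a joint passes its speed limit or range.

### The arm

A 6-joint arm with a two-finger parallel gripper is mounted at the origin on a cart in front of the work surface, level with it; the furniture and walls round the work are solid. World frame = base frame: x ahead of the robot, y to its left, z up, the work surface at z = 0. Lengths are in m, angles in rad, forces in N, time in s.
With the tool pointing down it reaches from about 0.325 to 0.775 m from the base axis. Payload 5.5 kg.
Tool frame: the origin (TCP) lies at the centre of the arm's flange, where the gripper is bolted on; the fingertips stand 182 mm ahead of it and the grasp point (between the pads) lies 163 mm ahead of it; z points along the fingers, y is the line along which they close (so a half turn about z gives the same grasp; the last joint's range is limited). The gripper opens to 88 mm and grips with 3 to 60 N. Pads are 20 mm wide; open, the fingers measure 115 mm over their backs; the gripper's body (75 mm by 178 mm) begins 61 mm behind the grasp point.
Start: joints at [1.238, 0.091, 1.231, -0, 1.82, -0.057], TCP at [0.163, 0.577, 0.405] pointing down, gripper open.
Joint ranges: [-2.87, 2.87], [-0.86, 2.18], [0.17, 2.46], [-1.51, 4.65], [0.06, 2.69], [-2.65, 2.65]. Speed limits (rad/s): [2.57, 2.57, 3.01, 3.14, 3.14, 3.14].

### API

Orientations are given as a unit quaternion [x, y, z, w].
In Python, from cell import r gives the robot as it stands.
- The arm moves only by the tool drive_tool, never from a script. Its arguments are lists of equal length, an entry for each row: "dp": the shift along the tool's x, y, z each as a share of 3 cm, from -1 to 1, a list of three; "roll": the turn about the tool's z as a share of 4 degrees, from -1 to 1; "jaw": the opening, from 0 (shut) to 1 (fully open). In form: {"dp": [[tx, ty, tz], ...], "roll": [roll, ...], "jaw": [jaw, ...]}. A call has exactly 10 rows; each row shifts and turns the commanded pose from where the row before left it, along the tool's axes as they then stand; what a row does not reach is not made up. A row lasts 1/10 s, in which the tool goes at most 50 mm and 8.59 degrees, less where a joint would pass 70% of its speed; a pose out of reach is approached as far as the arm can. A call with a number of a shift or a turn outside -1 to 1 is refused whole. A call with a gripper value outside its range is refused whole. The fingers move at their own pace and stop on an object; "grip_force" is the grip in N (left out, the last holds). Time passes only in rows, so rows that do not move let the fingers close, or fill a call up. It gives the time, the measured TCP pose, the force, the opening and the grip force at its end, in the units of the state.
- r.get_state(): the state, without advancing time (a new reading comes with each control period).
- r.snapshot(name): name is "scene" or "top" or "wrist"; returns the picture (420x560x3 uint8, red, green, blue); there is no depth.
- r.get_calibration(name): a dict with "vertical_fov" (degrees; the focal length in pixels is half the picture's height over the tangent of half this angle, whatever the lens; pixels are square), "cx", "cy" (the principal point, pixels), "rvec" (rotation vector, rad) and "tvec" (3), from world to camera coordinates, as OpenCV has them. Camera axes: x right, y down, z forward; pixel columns grow to the right and rows downward; lengths in m; the calibration is good to about 2 mm. The wrist camera is an equidistant fisheye: a pixel r from the principal point sees the ray r / f radians off the axis. A picture is of the moment at which its call begins: read the wrist's pose just before it. get_calibration takes no time and is no camera call; for the wrist camera it gives the pose at the moment of the call.
- r.sign_off(): hands the job in; it is judged then, once.
Trained networks look in the newest picture that a camera, given by its name, has taken for a name from the list of things; names that differ only in an ending like _2 or _b are one class to them, and where a whole thing is asked for, a point or a joint stands for the part that bears it (a point fixed in the world has none). Each returns a list of dicts, best first, with "conf" (0 to 1); they miss things now and then, are a little off and sometimes report something else, mostly with a low value. They report only what shows in the picture. A call takes as long as a camera call.
- r.trace(camera, name): "region" (420x560 bool, what is visible of it) and "bbox" ([left, top, right, bottom] in pixels, round what is visible of it).
The state is a dict: "time": time; "joints": joint angles; "joint_velocities": joint speeds; "effort": joint torques, N m; "position": TCP position; "eef_rot": TCP orientation; "contact_force": force on the tool from outside, world axes, zero at the start; "wrist_torque": the same for the moment, N m; "gripper_width": opening from 0.0 (shut) to 1.0 (fully open); "finger_force": force on a finger pad.
Only numpy, scipy, OpenCV 4.12 (cv2) and the standard library are available. Lean on these libraries where they do the work, as an engineer would, in place of code of your own. Each camera call takes 0.05 s, during which the arm holds its last target. There are 200 camera calls.

## Working session

There is one attempt and no reset: what is moved stays moved. The work goes in short steps, Python scripts to look and compute and a tool call to move; the robot and the scene stay as the last step left them, time stands still between calls to the robot, and variables do not carry over. Pictures are saved under pics/ and viewed, at most 10 in all, crops included, and the job is handed in when it is done.

Besides the shell and the picture viewer there is one more tool, called after "Request:" as a command line: name --pt "numbers of a row" for each row, then --argument value for the rest. drive_tool: Moves the arm, as the interface text tells. Shift numbers are shares of 3 cm and turn numbers shares of 4 degrees, none past 1 either way. Its arguments: {"type":"object","properties":{"dp":{"type":"array"},"roll":{"type":"array"},"jaw":{"type":"array"},"grip_force":{"type":"number"}},"required":["dp","roll","jaw"]}

```bash
mkdir -p pics; ls; python3 - <<'E'
from cell import r
import cv2,numpy as np
a=r.snapshot("scene");b=r.snapshot("top")
cv2.imwrite("pics/s.png",a[:,:,::-1]);cv2.imwrite("pics/t.png",b[:,:,::-1])
for c in("scene","top","wrist"):print(c,r.get_calibration(c))
for n in("hook","tray","dock","stop","tub","spice"):
  for c in("top","scene"):
    d=r.trace(c,n)
    print(n,c,[(x["conf"],x["bbox"]) for x in d[:2]])
print(r.get_state())
E
```

```text
pics
scene {'vertical_fov': 48.08845576793244, 'cx': 278.7237512513594, 'cy': 209.03240990008752, 'rvec': array([ 2.07967814, -1.01446132,  0.4460057 ]), 'tvec': array([-0.39522476,  0.36346359,  0.96386223])}
top {'vertical_fov': 47.61787002709162, 'cx': 284.87464467384666, 'cy': 217.6371910904204, 'rvec': array([ 2.18085107, -2.21525307,  0.08719886]), 'tvec': array([-0.00280511,  0.61826534,  1.34936513])}
wrist {'vertical_fov': 65.70646984690485, 'cx': 279.11662595853556, 'cy': 209.89068501209275, 'rvec': array([-2.31545005, -1.75086951, -0.24925107]), 'tvec': array([-0.598927  , -0.03448723,  0.39184377])}
hook top [(0.97, [361.3, 224.8, 379.4, 294.3])]
hook scene []
tray top [(0.81, [268.4, 178.1, 319.2, 199.3]), (0.3, [156.7, 176.4, 179.8, 196.7])]
tray scene [(0.74, [279.8, 182.0, 330.3, 217.7])]
dock top []
dock scene []
stop top [(0.58, [278.4, 217.2, 327.8, 258.0])]
stop scene [(0.85, [249.5, 216.7, 312.5, 258.7])]
tub top [(0.86, [138.4, 202.3, 163.9, 233.7]), (0.41, [364.5, 221.0, 380.7, 293.2])]
tub scene [(0.65, [175.4, 157.5, 195.3, 184.1])]
spice top [(0.67, [157.9, 171.8, 181.0, 196.3])]
spice scene [(0.68, [206.3, 142.4, 224.1, 171.9])]
{'time': 0.7, 'joints': array([ 1.23829296e+00,  9.11156309e-02,  1.23067950e+00,  5.70835647e-06,
        1.81980565e+00, -5.67123477e-02]), 'joint_velocities': array([-2.17536074e-04,  7.25473705e-05, -1.51227803e-03, -9.92791666e-04,
       -1.97007160e-04, -1.20105615e-03]), 'effort': array([-1.35485945e-03, -4.46034622e+01, -4.06413352e+01,  6.95691607e-02,
        1.91394403e-02, -2.31366533e-05]), 'position': array([0.16339953, 0.5773432 , 0.40463344]), 'eef_rot': array([ 1.37458211e-01,  9.90507567e-01, -3.44942162e-06, -3.49925868e-06]), 'contact_force': array([ 0.73476616, -0.05118073,  0.11790832]), 'wrist_torque': array([-0.04372856,  0.02895358,  0.01574994]), 'finger_force': 0.0, 'gripper_width': 1.0001329497022609}
```

```bash
python3 - <<'E'
import cv2
a=cv2.imread("pics/t.png")[130:330,120:420];cv2.imwrite("pics/t2.png",cv2.resize(a,(800,533),interpolation=cv2.INTER_CUBIC))
E
```

```text
(no output)
```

View pics/s.png

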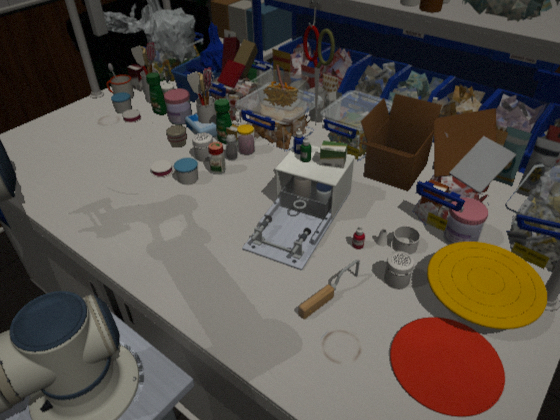

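View pics/t2.png

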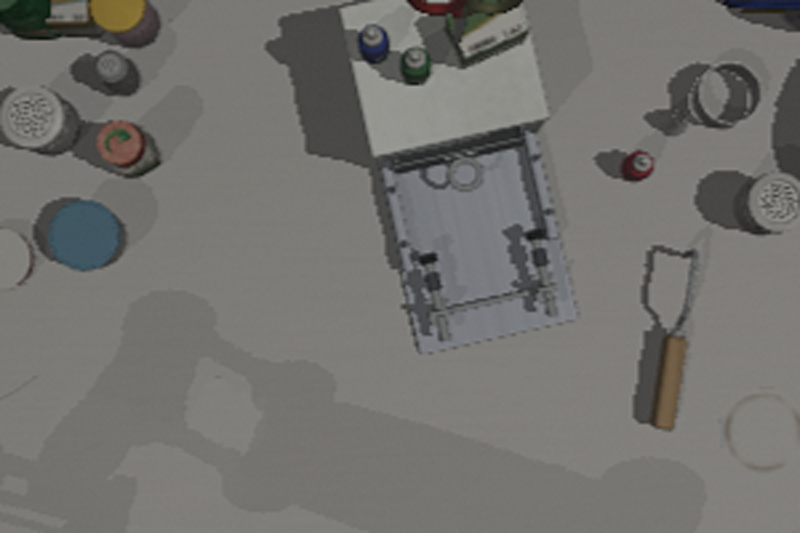

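The scene picture shows the dock in the centre with its front facing the robot and the eye ring at (300,205). The hook is at (320,300), pointing away from the robot. In the top crop, the handle runs (665,428)→(675,338), the bar corner above the tip is near (693,255), the eye is at (465,174), and the dock's front corners are at (420,353) and (578,318).

```bash
cat > h.py <<'E'
import numpy as np,cv2
from cell import r
def ray(c,u,v,cal=None):
    k=cal or r.get_calibration(c)
    f=210/np.tan(np.radians(k["vertical_fov"]/2))
    x=np.array([u-k["cx"],v-k["cy"]])/f
    if c=="wrist":
        t=np.linalg.norm(x); d=np.r_[x/t*np.sin(t),np.cos(t)] if t>0 else np.array([0,0,1.])
    else: d=np.r_[x,1]
    R=cv2.Rodrigues(k["rvec"])[0]
    return -R.T@k["tvec"],R.T@d
def at(c,u,v,z,cal=None):
    o,d=ray(c,u,v,cal); return (o+d*(z-o[2])/d[2]).round(4)
def proj(c,p,cal=None):
    k=cal or r.get_calibration(c)
    f=210/np.tan(np.radians(k["vertical_fov"]/2))
    q=cv2.Rodrigues(k["rvec"])[0]@np.array(p)+k["tvec"]
    h=np.hypot(q[0],q[1])
    s=np.arctan2(h,q[2])/h if c=="wrist" else 1/q[2]
    return np.array([k["cx"]+f*s*q[0],k["cy"]+f*s*q[1]])
E
python3 - <<'E'
from h import *
g=lambda u,v,z:at("top",120+u*.375,130+v*.375,z)
for n,u,v,z in[("hback",665,428,.036),("hfront",675,338,.036),("corner",693,255,.06),("eye",465,174,.06),("dl",420,353,.008),("dr",578,318,.008),("sl",375,165,.133),("sr",545,118,.133),("ceye",437,176,.056),("bottle",638,165,.05),("tin",775,200,.073)]:print(n,g(u,v,z))
print(at("scene",300,205,.056), r.get_calibration("wrist"))
print(proj("scene",at("top",120+465*.375,130+174*.375,.06)))
E
```

```text
hback [ 0.4075 -0.2473  0.036 ]
hfront [ 0.5022 -0.2606  0.036 ]
corner [ 0.5892 -0.2771  0.06  ]
eye [ 0.678  -0.0394  0.06  ]
dl [0.49   0.0107 0.008 ]
dr [ 0.525  -0.1613  0.008 ]
sl [0.6803 0.0525 0.133 ]
sr [ 0.7249 -0.1172  0.133 ]
ceye [ 0.6767 -0.01    0.056 ]
bottle [ 0.686  -0.2235  0.05  ]
tin [ 0.6447 -0.3616  0.073 ]
[ 0.6774 -0.0431  0.056 ] {'vertical_fov': 65.70646984690485, 'cx': 279.11662595853556, 'cy': 209.89068501209275, 'rvec': array([-2.31631829, -1.75106267, -0.25147723]), 'tvec': array([-0.59960586, -0.03451273,  0.39180125])}
[299.0786306  203.26872699]
```

Request:
drive_tool --pt "-1 -1 0" --pt "-1 -1 0" --pt "-1 -1 0" --pt "-1 -1 0" --pt "-1 -1 0" --pt "-0.8 -1 0" --pt "-0.8 -1 0" --pt "-0.8 -1 0" --pt "-0.8 -1 0" --pt "-0.8 -1 0" --roll '[-1,-0.95,0,0,0,0,0,0,0,0]' --jaw '[1,1,1,1,1,1,1,1,1,1]'

```text
time: 1.7
position: [0.3823, 0.2364, 0.4049]
eef_rot: [0.07, 0.998, 0.0, 0.0]
contact_force: [1.5, -0.1, -0.3]
gripper_width: 1.003
finger_force: 0.0
```

Request:
drive_tool --pt "-0.4 -1 0" --pt "-0.4 -1 0" --pt "-0.4 -1 0" --pt "-0.4 -1 0" --pt "-0.4 -1 0" --pt "-0.4 -1 0.2" --pt "-0.4 -1 0.5" --pt "-0.4 -1 0.5" --pt "-0.4 -1 0.5" --pt "-0.4 -1 0.5" --roll '[0,0,0,0,0,0,0,0,0,0]' --jaw '[1,1,1,1,1,1,1,1,1,0.6]'

```text
time: 2.7
position: [0.4589, -0.0772, 0.3383]
eef_rot: [0.07, 0.998, -0.0, 0.0]
contact_force: [0.6, 0.6, 0.3]
gripper_width: 0.945
finger_force: 0.0
```

```bash
cat >> h.py <<'E'
from scipy.spatial.transform import Rotation as Ro
def st():
    s=r.get_state();R=Ro.from_quat(s["eef_rot"]).as_matrix()
    print("t %.2f"%s["time"],"p",s["position"].round(4),"ydir %.2f"%np.degrees(np.arctan2(R[1,1],R[0,1])),"F",s["contact_force"].round(2),"w %.3f"%s["gripper_width"],"ff",s["finger_force"])
    return s["position"],R
def to(xy,z,yaw):
    "rolls and shifts (units) to put TCP at xy,z with hook yaw (deg)"
    p,R=st();a=np.degrees(np.arctan2(R[1,1],R[0,1]))
    roll=-(yaw+90-a)/4
    R2=R@Ro.from_euler("z",roll*4,degrees=True).as_matrix()
    d=np.r_[xy,z]-p
    print("roll",round(roll,2),"dp after roll",(R2.T@d/.03).round(2),"before",(R.T@d/.03).round(2))
E
python3 -c "
from h import *
to([.455,-.254],.33,-8)"
```

```text
t 2.70 p [ 0.4589 -0.0772  0.3383] ydir 81.99 F [0.59 0.62 0.3 ] w 0.945 ff 0.0
roll -0.0 dp after roll [-0.69 -5.85  0.28] before [-0.69 -5.85  0.28]
```

Request:
drive_tool --pt "-0.1 -1 0" --pt "-0.1 -1 0" --pt "-0.1 -1 0" --pt "-0.1 -1 0" --pt "-0.1 -0.8 0" --pt "-0.1 -0.6 0" --pt "-0.1 -0.3 0" --pt "0 0 0" --pt "0 0 0" --pt "0 0 0" --roll '[0,0,0,0,0,0,0,0,0,0]' --jaw '[0.7,0.7,0.7,0.7,0.7,0.7,0.7,0.7,0.7,0.7]'

```text
time: 3.7
position: [0.4561, -0.2473, 0.3388]
eef_rot: [0.069, 0.998, 0.0, 0.0]
contact_force: [-0.2, 0.4, 0.7]
gripper_width: 0.701
finger_force: 0.0
```

```bash
python3 - <<'E'
from h import *
st();k=r.get_calibration("wrist")
a=r.snapshot("wrist");cv2.imwrite("pics/w1.png",a[:,:,::-1])
for p in([.4075,-.2473,.036],[.5022,-.2606,.036],[.5892,-.2771,.06]):print(proj("wrist",p,k).round(1))
d=r.trace("wrist","hook")
for x in d[:1]:
    m=x["region"];print(x["conf"],x["bbox"])
# handle by colour
h=cv2.cvtColor(a,cv2.COLOR_RGB2HSV)
import pickle;pickle.dump(k,open("k1.pkl","wb"))
E
```

```text
t 3.70 p [ 0.4561 -0.2473  0.3388] ydir 82.06 F [-0.22  0.41  0.69] w 0.701 ff 0.0
[271.9 150. ]
[272.4 251.5]
[268.5 340.3]
0.62 [257.0, 146.4, 286.5, 316.0]
```

View pics/w1.png

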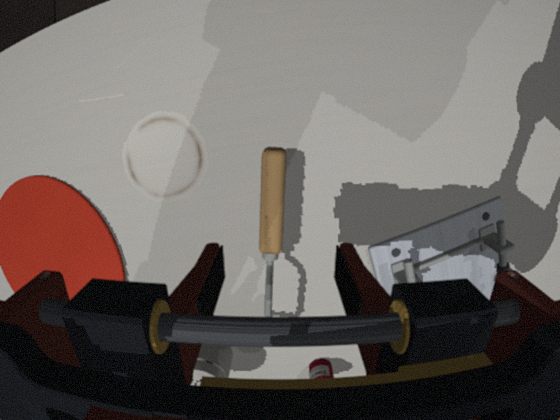

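The wrist view shows the handle from (273,149) at the rear to (270,253) at the front. That is within 3 px of the prediction.

```bash
python3 - <<'E'
from h import *
import pickle;k=pickle.load(open("k1.pkl","rb"))
a=at("wrist",273.3,149,.036,k);b=at("wrist",270,253,.036,k);d=b-a
y=np.degrees(np.arctan2(d[1],d[0]));c=(a+b)/2
print(a,b,np.linalg.norm(d),y,c)
to(c[:2],.189,y)
E
```

```text
[ 0.4068 -0.2459  0.036 ] [ 0.5035 -0.2631  0.036 ] 0.09821776824994544 -10.085703311937987 [ 0.45515 -0.2545   0.036  ]
t 3.80 p [ 0.456  -0.2474  0.3388] ydir 82.06 F [-0.05  0.01 -0.52] w 0.698 ff 0.0
roll 0.54 dp after roll [-0.01 -0.24  4.99] before [-0.   -0.24  4.99]
```

Request:
drive_tool --pt "0 -0.24 0.5" --pt "0 0 0.7" --pt "0 0 0.8" --pt "0 0 0.8" --pt "0 0 0.8" --pt "0 0 0.7" --pt "0 0 0.45" --pt "0 0 0.24" --pt "0 0 0" --pt "0 0 0" --roll '[0.45,0,0,0,0,0,0,0,0,0]' --jaw '[0.7,0.7,0.7,0.7,0.7,0.7,0.7,0.7,0.7,0.0]' --grip_force 55

```text
time: 4.8
position: [0.4552, -0.2555, 0.1898]
eef_rot: [0.086, 0.996, -0.0, 0.001]
contact_force: [-0.5, 0.4, 0.1]
gripper_width: 0.644
finger_force: 0.0
```

Request:
drive_tool --pt "0 0 0" --pt "0 0 0" --pt "0 0 0" --pt "0 0 0" --pt "0 0 0" --pt "0 0 0" --pt "0 0 0" --pt "0 0 -0.3" --pt "0 0 -0.8" --pt "0 0 -1" --roll '[0,0,0,0,0,0,0,0,0,0]' --jaw '[0,0,0,0,0,0,0,0,0,0]' --grip_force 55

```text
time: 5.8
position: [0.4544, -0.2551, 0.2511]
eef_rot: [0.085, 0.996, 0.001, -0.002]
contact_force: [0.9, -1.3, -1.4]
gripper_width: 0.248
finger_force: 55.0
```

```bash
python3 - <<'E'
from h import *
y=11.5;c=np.array([.678,-.0395])-.2*np.array([np.cos(np.radians(y)),np.sin(np.radians(y))])
print(c);to(c,.163+.026+.075,y)
E
```

```text
[ 0.48201506 -0.07937359]
t 5.80 p [ 0.4544 -0.2551  0.2511] ydir 80.19 F [ 0.86 -1.34 -1.42] w 0.248 ff 54.997254610061646
roll -5.33 dp after roll [-2.07  5.56 -0.42] before [ 0.09  5.93 -0.42]
```

Request:
drive_tool --pt "0 0 -0.53" --pt "0 0 0" --pt "0 0 0" --pt "0 0 0" --pt "0 0 0" --pt "0 0 0" --pt "-0.5 1 0" --pt "-0.5 1 0" --pt "-0.5 1 0" --pt "-0.3 1 0" --roll '[-0.9,-0.9,-0.9,-0.9,-0.9,-0.83,0,0,0,0]' --jaw '[0,0,0,0,0,0,0,0,0,0]'

```text
time: 6.8
position: [0.4841, -0.1258, 0.268]
eef_rot: [-0.1, 0.995, -0.0, -0.0]
contact_force: [-0.1, -0.3, -1.0]
gripper_width: 0.249
finger_force: 55.0
```

Request:
drive_tool --pt "-0.27 0.8 0" --pt "0 0.5 0" --pt "0 0.26 0" --pt "0 0 0" --pt "0 0 0" --pt "0 0 0" --pt "0 0 0" --pt "0 0 0" --pt "0 0 0" --pt "0 0 0" --roll '[0,0,0,0,0,0,0,0,0,0]' --jaw '[0,0,0,0,0,0,0,0,0,0]'

```text
time: 7.8
position: [0.4825, -0.0796, 0.2678]
eef_rot: [-0.1, 0.995, -0.0, -0.0]
contact_force: [0.1, 0.3, -1.7]
gripper_width: 0.246
finger_force: 55.0
```

```bash
python3 - <<'E'
from h import *
st()
for n in("top","scene","wrist"):
    cv2.imwrite(f"pics/{n}2.png",r.snapshot(n)[:,:,::-1])
a=cv2.imread("pics/top2.png")[160:280,240:360];b=cv2.imread("pics/scene2.png")[150:270,230:350]
cv2.imwrite("pics/m2.png",np.hstack([cv2.resize(i,(400,400),interpolation=cv2.INTER_CUBIC) for i in(a,b)]))
E
```

```text
t 7.80 p [ 0.4825 -0.0796  0.2678] ydir 101.50 F [ 0.13  0.25 -1.69] w 0.246 ff 54.997133016586304
```

View pics/m2.png

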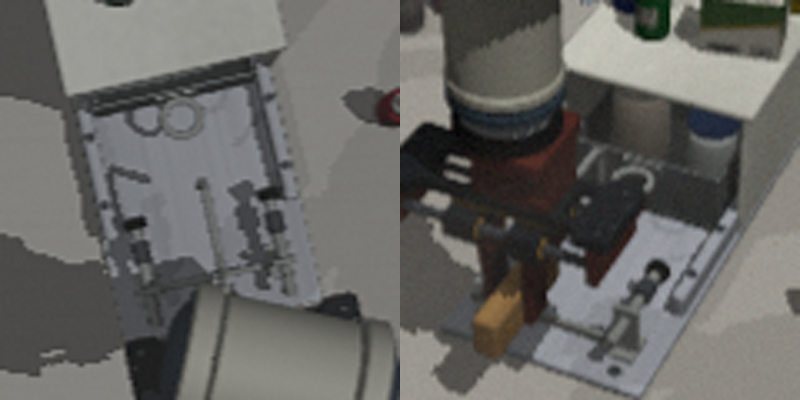

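View pics/wrist2.png

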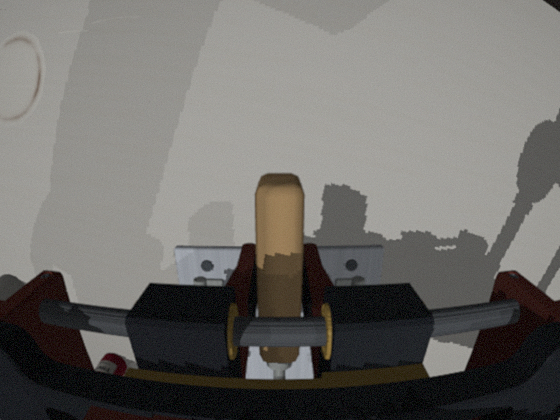

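In the top crop (scale 0.3, offset 240,160) the bar end is at (203,181) and the ring centre at (182,118). The wrist view shows the dock edge level, at row 247, so the hook's yaw matches the dock.

```bash
python3 - <<'E'
from h import *
g=lambda u,v,z:at("top",240+u*.3,160+v*.3,z)
b=g(203,181,.14);e=g(182,118,.0595);bb=g(220,283,.14)
print(b,e,bb,"bar yaw",np.degrees(np.arctan2(*(b-bb)[[1,0]])))
u=np.array([np.cos(.2007),np.sin(.2007)]);t=np.array([.4825,-.0796])+.14*u
print("nominal tip",t)
d=(e-b)[:2]+.0035*u
print("delta along,lat",d@u,d@[-u[1],u[0]], "nominal", (e[:2]-t)@u,(e[:2]-t)@[-u[1],u[0]])
E
```

```text
[ 0.6188 -0.0525  0.14  ] [ 0.6776 -0.04    0.0595] [ 0.5384 -0.0644  0.14  ] bar yaw 8.419220764291191
nominal tip [ 0.61968982 -0.05169025]
delta along,lat 0.06361166503760796 0.0005269975392903755 nominal 0.05907828123715858 -8.910476291929323e-05
```

Request:
drive_tool --pt "-0.3 0 0" --pt "-0.5 0 0" --pt "-0.5 0 0" --pt "-0.4 0 0" --pt "-0.3 0 0" --pt "-0.03 0 0" --pt "0 0 0" --pt "0 0 0" --pt "0 0 0" --pt "0 0 0" --roll '[0,0,0,0,0,0,0,0,0,0]' --jaw '[0,0,0,0,0,0,0,0,0,0]'

```text
time: 8.95
position: [0.5419, -0.0674, 0.268]
eef_rot: [-0.1, 0.995, -0.0, 0.0]
contact_force: [-0.6, -0.1, -1.4]
gripper_width: 0.248
finger_force: 55.0
```

```bash
python3 - <<'E'
from h import *
st()
for n in("top","scene"):
    cv2.imwrite(f"pics/{n}3.png",r.snapshot(n)[:,:,::-1])
a=cv2.imread("pics/top3.png")[170:230,265:325];b=cv2.imread("pics/scene3.png")[170:230,270:330]
cv2.imwrite("pics/m3.png",np.hstack([cv2.resize(i,(400,400),interpolation=cv2.INTER_CUBIC) for i in(a,b)]))
E
```

```text
t 8.95 p [ 0.5419 -0.0674  0.268 ] ydir 101.50 F [-0.57 -0.15 -1.43] w 0.248 ff 54.99713480472565
```

View pics/m3.png

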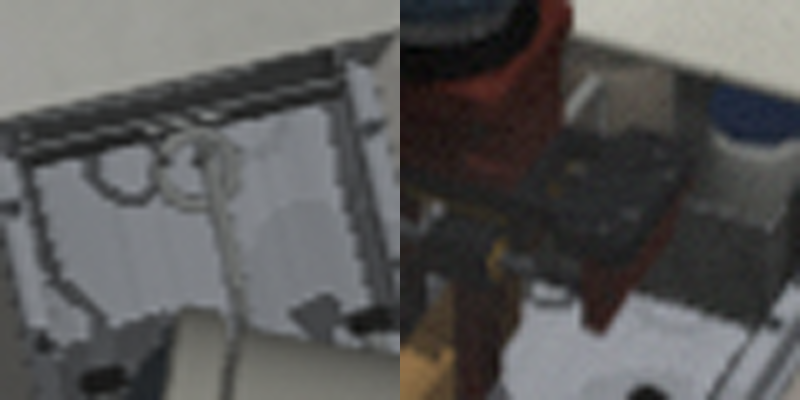

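The top crop (scale 0.15, offset 265,170) shows the ring centre at about (199,170) and the bar end at about (212,136).

```bash
python3 - <<'E'
from h import *
g=lambda u,v,z:at("top",265+u*.15,170+v*.15,z)
b=g(212,136,.14);e=g(199,170,.0595)
u=np.array([np.cos(.2007),np.sin(.2007)]);w=np.array([-u[1],u[0]])
t=np.array([.5419,-.0674])+.14*u
d=(e-b)[:2]+.0035*u
print(b,e,t,d@u,d@w,(e[:2]-t)@u,(e[:2]-t)@w)
E
```

```text
[ 0.682  -0.0429  0.14  ] [ 0.6773 -0.0407  0.0595] [ 0.67908982 -0.03949025] -0.0006670764421893319 0.0030928100369972704 -0.001995060474201462 -0.0008286534140889833
```

Request:
drive_tool --pt "0.04 0.03 0" --pt "0 0 0.15" --pt "0 0 0.2" --pt "0 0 0.2" --pt "0 0 0.2" --pt "0 0 0.2" --pt "0 0 0.2" --pt "0 0 0.2" --pt "0 0 0.15" --pt "0 0 0" --roll '[0,0,0,0,0,0,0,0,0,0]' --jaw '[0,0,0,0,0,0,0,0,0,0]'

```text
time: 10.05
position: [0.5406, -0.0666, 0.2219]
eef_rot: [-0.1, 0.995, 0.0, -0.001]
contact_force: [-0.4, -0.6, -2.0]
gripper_width: 0.246
finger_force: 55.0
```

```bash
python3 - <<'E'
from h import *
st();print(r.get_state()["wrist_torque"])
cv2.imwrite("pics/top4.png",r.snapshot("top")[:,:,::-1])
a=cv2.imread("pics/top4.png")[170:230,265:325]
cv2.imwrite("pics/m4.png",cv2.resize(a,(400,400),interpolation=cv2.INTER_CUBIC))
E
```

```text
t 10.05 p [ 0.5406 -0.0666  0.2219] ydir 101.52 F [-0.38 -0.58 -1.97] w 0.246 ff 54.99711871147156
[ 0.05671047 -0.00734901 -0.03687921]
```

View pics/m4.png

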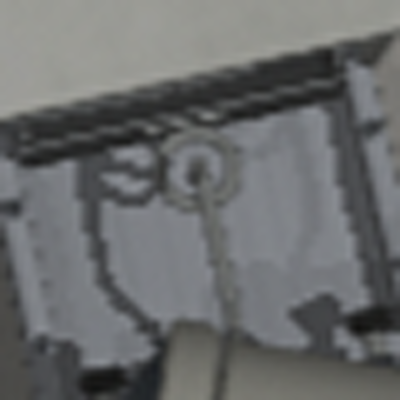

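The tip sits inside the ring at (199,170). Starting the pull.

Request:
drive_tool --pt "0.1 0 0" --pt "0.1 0 0" --pt "0.15 0 0" --pt "0.2 0 0" --pt "0.2 0 0" --pt "0.2 0 0" --pt "0.2 0 0" --pt "0.2 0 0" --pt "0.2 0 0" --pt "0.2 0 0" --roll '[0,0,0,0,0,0,0,0,0,0]' --jaw '[0,0,0,0,0,0,0,0,0,0]'

```text
time: 11.1
position: [0.489, -0.0772, 0.2232]
eef_rot: [-0.1, 0.995, -0.0, 0.001]
contact_force: [4.8, 0.2, -0.7]
gripper_width: 0.249
finger_force: 55.0
```

```bash
python3 - <<'E'
from h import *
p,R=st()
u=-R[:,0];print("pulled",-(p-[.5406,-.0666,.2219])@u,"F along",r.get_state()["contact_force"]@u)
E
```

```text
t 11.10 p [ 0.489  -0.0772  0.2232] ydir 101.52 F [ 4.85  0.22 -0.68] w 0.249 ff 54.99708652496338
pulled 0.052683362446369085 F along 4.79383941888724
```

Request:
drive_tool --pt "0.1 0 0" --pt "0.06 0 0" --pt "0.03 0 0" --pt "0.03 0 0" --pt "0.03 0 0" --pt "0.03 0 0" --pt "0.03 0 0" --pt "0.03 0 0" --pt "0.03 0 0" --pt "0.03 0 0" --roll '[0,0,0,0,0,0,0,0,0,0]' --jaw '[0,0,0,0,0,0,0,0,0,0]'

```text
time: 12.1
position: [0.4778, -0.0795, 0.2231]
eef_rot: [-0.1, 0.995, -0.0, 0.001]
contact_force: [5.1, 1.2, -1.3]
gripper_width: 0.245
finger_force: 55.0
```

Request:
drive_tool --pt "0.015 0 0" --pt "0.015 0 0" --pt "0.015 0 0" --pt "0.015 0 0" --pt "0.015 0 0" --pt "0.015 0 0" --pt "0.015 0 0" --pt "0.015 0 0" --pt "0.015 0 0" --pt "0.015 0 0" --roll '[0,0,0,0,0,0,0,0,0,0]' --jaw '[0,0,0,0,0,0,0,0,0,0]'

```text
time: 13.1
position: [0.4734, -0.0804, 0.2231]
eef_rot: [-0.1, 0.995, -0.0, 0.001]
contact_force: [6.0, 0.7, -2.2]
gripper_width: 0.247
finger_force: 55.0
```

Request:
drive_tool --pt "0.012 0 0" --pt "0.012 0 0" --pt "0.012 0 0" --pt "0.012 0 0" --pt "0.012 0 0" --pt "0.012 0 0" --pt "0.012 0 0" --pt "0.012 0 0" --pt "0.012 0 0" --pt "0.012 0 0" --roll '[0,0,0,0,0,0,0,0,0,0]' --jaw '[0,0,0,0,0,0,0,0,0,0]'

```text
time: 14.1
position: [0.4698, -0.0811, 0.2231]
eef_rot: [-0.1, 0.995, -0.0, 0.001]
contact_force: [5.5, 0.6, -0.9]
gripper_width: 0.249
finger_force: 55.0
```

Request:
drive_tool --pt "0.015 0 0" --pt "0.015 0 0" --pt "0.015 0 0" --pt "0.015 0 0" --pt "0.015 0 0" --pt "0.015 0 0" --pt "0.015 0 0" --pt "0.015 0 0" --pt "0.015 0 0" --pt "0.015 0 0" --roll '[0,0,0,0,0,0,0,0,0,0]' --jaw '[0,0,0,0,0,0,0,0,0,0]'

```text
time: 15.1
position: [0.4654, -0.082, 0.2231]
eef_rot: [-0.1, 0.995, -0.0, 0.001]
contact_force: [4.6, 1.2, -1.3]
gripper_width: 0.245
finger_force: 55.0
```

```bash
python3 - <<'E'
from h import *
g=lambda u,v,z:at("top",120+u*.375,130+v*.375,z)[:2]
u=np.array([np.cos(.2007),np.sin(.2007)]);e=np.array([.6775,-.0402])
for z in(.03,.045,.055):
  for q in((427,255),(534,231)):
    x=(g(*q,z)-e)@u; print(z,q,"pull to contact",21-x*1000 -0)
E
```

```text
0.03 (427, 255) pull to contact 93.60893969792485
0.03 (534, 231) pull to contact 93.11454076092849
0.045 (427, 255) pull to contact 94.27495325350125
0.045 (534, 231) pull to contact 93.71737784307541
0.055 (427, 255) pull to contact 94.74498135523662
0.055 (534, 231) pull to contact 94.12591440879572
```

Request:
drive_tool --pt "0.04 0 0" --pt "0.04 0 0" --pt "0.04 0 0" --pt "0.04 0 0" --pt "0.04 0 0" --pt "0.04 0 0" --pt "0.04 0 0" --pt "0.04 0 0" --pt "0.04 0 0" --pt "0.03 0 0" --roll '[0,0,0,0,0,0,0,0,0,0]' --jaw '[0,0,0,0,0,0,0,0,0,0]'

```text
time: 16.1
position: [0.4539, -0.0843, 0.2231]
eef_rot: [-0.1, 0.995, -0.0, 0.001]
contact_force: [5.8, 0.6, -1.7]
gripper_width: 0.242
finger_force: 55.0
```

Request:
drive_tool --pt "0.015 0 0" --pt "0.015 0 0" --pt "0.015 0 0" --pt "0.015 0 0" --pt "0.015 0 0" --pt "0.015 0 0" --pt "0.015 0 0" --pt "0.015 0 0" --pt "0.015 0 0" --pt "0.015 0 0" --roll '[0,0,0,0,0,0,0,0,0,0]' --jaw '[0,0,0,0,0,0,0,0,0,0]'

```text
time: 17.1
position: [0.4495, -0.0852, 0.2231]
eef_rot: [-0.1, 0.995, -0.0, 0.001]
contact_force: [4.4, 1.3, -0.5]
gripper_width: 0.247
finger_force: 55.0
```

Request:
drive_tool --pt "0.015 0 0" --pt "0.015 0 0" --pt "0.015 0 0" --pt "0.015 0 0" --pt "0.015 0 0" --pt "0.015 0 0" --pt "0.015 0 0" --pt "0.015 0 0" --pt "0.015 0 0" --pt "0.015 0 0" --roll '[0,0,0,0,0,0,0,0,0,0]' --jaw '[0,0,0,0,0,0,0,0,0,0]'

```text
time: 18.1
position: [0.4451, -0.0861, 0.2231]
eef_rot: [-0.1, 0.995, -0.0, 0.001]
contact_force: [6.1, 1.0, -1.2]
gripper_width: 0.247
finger_force: 55.0
```

Request:
drive_tool --pt "0.012 0 0" --pt "0.012 0 0" --pt "0.012 0 0" --pt "0.012 0 0" --pt "0.012 0 0" --pt "0.012 0 0" --pt "0.012 0 0" --pt "0.012 0 0" --pt "0.012 0 0" --pt "0.012 0 0" --roll '[0,0,0,0,0,0,0,0,0,0]' --jaw '[0,0,0,0,0,0,0,0,0,0]'

```text
time: 19.1
position: [0.4416, -0.0868, 0.2231]
eef_rot: [-0.1, 0.995, -0.0, 0.001]
contact_force: [4.9, 1.3, -1.5]
gripper_width: 0.245
finger_force: 55.0
```

Request:
drive_tool --pt "0.012 0 0" --pt "0.012 0 0" --pt "0.012 0 0" --pt "0.012 0 0" --pt "0.012 0 0" --pt "0.012 0 0" --pt "0.012 0 0" --pt "0.012 0 0" --pt "0.012 0 0" --pt "0.012 0 0" --roll '[0,0,0,0,0,0,0,0,0,0]' --jaw '[0,0,0,0,0,0,0,0,0,0]'

```text
time: 20.1
position: [0.4381, -0.0876, 0.2232]
eef_rot: [-0.1, 0.995, -0.0, 0.001]
contact_force: [5.2, 1.1, -0.7]
gripper_width: 0.247
finger_force: 55.0
```

Request:
drive_tool --pt "0.01 0 0" --pt "0.01 0 0" --pt "0.01 0 0" --pt "0.01 0 0" --pt "0.01 0 0" --pt "0.01 0 0" --pt "0.01 0 0" --pt "0.01 0 0" --pt "0.01 0 0" --pt "0.01 0 0" --roll '[0,0,0,0,0,0,0,0,0,0]' --jaw '[0,0,0,0,0,0,0,0,0,0]'

```text
time: 21.1
position: [0.4357, -0.088, 0.2232]
eef_rot: [-0.1, 0.995, 0.0, 0.002]
contact_force: [12.1, 1.5, -4.2]
gripper_width: 0.246
finger_force: 55.0
```

Request:
drive_tool --pt "0.005 0 0" --pt "0.005 0 0" --pt "0.005 0 0" --pt "0 0 0" --pt "0 0 0" --pt "0 0 0" --pt "0 0 0" --pt "0 0 0" --pt "0 0 0" --pt "0 0 0" --roll '[0,0,0,0,0,0,0,0,0,0]' --jaw '[0,0,0,0,0,0,0,0,0,0]'

```text
time: 22.1
position: [0.4355, -0.088, 0.2232]
eef_rot: [-0.101, 0.995, 0.0, 0.002]
contact_force: [13.2, 2.2, -4.2]
gripper_width: 0.242
finger_force: 55.0
```

Request:
drive_tool --pt "0.005 0 0" --pt "0.005 0 0" --pt "0.005 0 0" --pt "0.005 0 0" --pt "0 0 0" --pt "0 0 0" --pt "0 0 0" --pt "0 0 0" --pt "0 0 0" --pt "0 0 0" --roll '[0,0,0,0,0,0,0,0,0,0]' --jaw '[0,0,0,0,0,0,0,0,0,0]'

```text
time: 23.1
position: [0.4352, -0.0881, 0.2233]
eef_rot: [-0.101, 0.995, 0.0, 0.003]
contact_force: [15.0, 1.7, -5.3]
gripper_width: 0.25
finger_force: 55.0
```

Request:
drive_tool --pt "-0.03 0 0" --pt "-0.03 0 0" --pt "-0.04 0 0" --pt "-0.05 0 0" --pt "-0.05 0 0" --pt "-0.05 0 0" --pt "-0.05 0 0" --pt "-0.05 0 0" --pt "-0.03 0 0" --pt "0 0 0" --roll '[0,0,0,0,0,0,0,0,0,0]' --jaw '[0,0,0,0,0,0,0,0,0,0]'

```text
time: 24.1
position: [0.4452, -0.0861, 0.2228]
eef_rot: [-0.1, 0.995, -0.0, -0.0]
contact_force: [0.4, -0.0, -0.6]
gripper_width: 0.247
finger_force: 55.0
```

```bash
python3 - <<'E'
from h import *
st()
cv2.imwrite("pics/top5.png",r.snapshot("top")[:,:,::-1]);cv2.imwrite("pics/scene5.png",r.snapshot("scene")[:,:,::-1])
a=cv2.imread("pics/top5.png")[170:250,265:345];b=cv2.imread("pics/scene5.png")[160:260,230:330]
cv2.imwrite("pics/m5.png",np.hstack([cv2.resize(i,(400,400),interpolation=cv2.INTER_CUBIC) for i in(a,b)]))
E
```

```text
t 24.10 p [ 0.4452 -0.0861  0.2228] ydir 101.52 F [ 0.43 -0.02 -0.61] w 0.247 ff 54.997172355651855
```

View pics/m5.png

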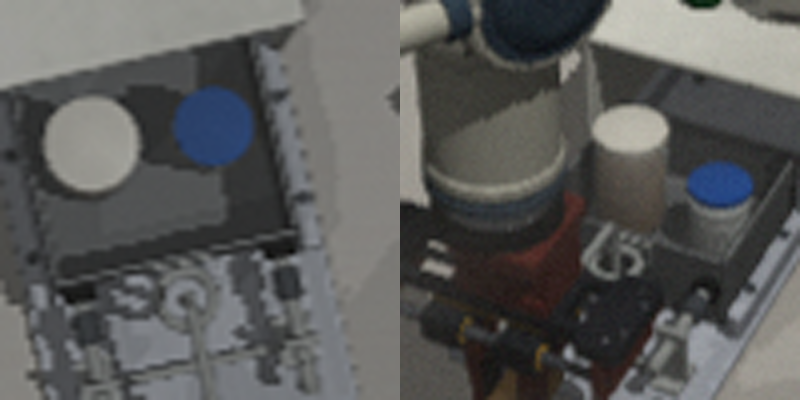

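Request:
drive_tool --pt "0 0 -0.15" --pt "0 0 -0.2" --pt "0 0 -0.25" --pt "0 0 -0.25" --pt "0 0 -0.25" --pt "0 0 -0.25" --pt "0 0 -0.25" --pt "0 0 -0.2" --pt "0 0 -0.1" --pt "0 0 0" --roll '[0,0,0,0,0,0,0,0,0,0]' --jaw '[0,0,0,0,0,0,0,0,0,0]'

```text
time: 25.2
position: [0.4452, -0.0862, 0.2804]
eef_rot: [-0.1, 0.995, -0.0, 0.0]
contact_force: [-1.2, 0.0, -2.4]
gripper_width: 0.248
finger_force: 55.0
```

```bash
python3 - <<'E'
from h import *
to([.44,-.26],.28,-9.5)
E
```

```text
t 25.20 p [ 0.4452 -0.0862  0.2804] ydir 101.52 F [-1.16  0.03 -2.43] w 0.248 ff 54.99724745750427
roll 5.25 dp after roll [-0.79 -5.74  0.01] before [ 1.33 -5.64  0.01]
```

Request:
drive_tool --pt "0.4 -0.4 0" --pt "0.4 -0.7 0" --pt "0.4 -0.9 0" --pt "0.13 -1 0" --pt "0 -1 0" --pt "0 -0.9 0" --pt "0 -0.5 0" --pt "0 -0.24 0" --pt "0 0 0" --pt "0 0 0" --roll '[0,0,0,0,0,0,0,0,0.6,0.6]' --jaw '[0,0,0,0,0,0,0,0,0,0]'

```text
time: 26.2
position: [0.4399, -0.2594, 0.2795]
eef_rot: [-0.058, 0.998, 0.001, -0.0]
contact_force: [-0.6, -0.0, -2.0]
gripper_width: 0.25
finger_force: 55.0
```

Request:
drive_tool --pt "0 0 0" --pt "0 0 0.3" --pt "0 0 0.5" --pt "0 0 0.5" --pt "0 0 0.4" --pt "0 0 0.3" --pt "0 0 0.2" --pt "0 0 0.2" --pt "0 0 0.1" --pt "0 0 0" --roll '[0.8,0.8,0.8,0.8,0.8,0,0,0,0,0]' --jaw '[0,0,0,0,0,0,0,0,0,0]'

```text
time: 27.2
position: [0.4398, -0.2598, 0.2046]
eef_rot: [0.081, 0.997, 0.0, -0.0]
contact_force: [0.2, -0.1, -2.0]
gripper_width: 0.249
finger_force: 55.0
```

Request:
drive_tool --pt "0 0 0.1" --pt "0 0 0.1" --pt "0 0 0.08" --pt "0 0 0.06" --pt "0 0 0.05" --pt "0 0 0.04" --pt "0 0 0.03" --pt "0 0 0" --pt "0 0 0" --pt "0 0 0" --roll '[0,0,0,0,0,0,0,0,0,0]' --jaw '[0,0,0,0,0,0,0,0,0,0]'

```text
time: 28.2
position: [0.4398, -0.2599, 0.1911]
eef_rot: [0.081, 0.997, -0.0, 0.0]
contact_force: [-0.6, -0.1, -1.6]
gripper_width: 0.247
finger_force: 55.0
```

Request:
drive_tool --pt "0 0 0.02" --pt "0 0 0.02" --pt "0 0 0.02" --pt "0 0 0" --pt "0 0 0" --pt "0 0 0" --pt "0 0 0" --pt "0 0 0" --pt "0 0 0" --pt "0 0 0" --roll '[0,0,0,0,0,0,0,0,0,0]' --jaw '[0,0,0,0,0,0,0.25,0.27,0.3,0.32]' --grip_force 5

```text
time: 29.2
position: [0.4398, -0.2599, 0.1894]
eef_rot: [0.081, 0.997, -0.0, 0.0]
contact_force: [0.7, 0.0, -0.6]
gripper_width: 0.32
finger_force: 0.0
```

Request:
drive_tool --pt "0 0 0" --pt "0 0 0" --pt "0 0 0" --pt "0 0 0" --pt "0 0 0" --pt "0 0 -0.2" --pt "0 0 -0.4" --pt "0 0 -0.6" --pt "0 0 -0.8" --pt "0 0 -1" --roll '[0,0,0,0,0,0,0,0,0,0]' --jaw '[0.4,0.45,0.5,0.55,0.6,0.6,0.6,0.6,0.6,0.6]'

```text
time: 30.2
position: [0.4395, -0.2597, 0.2803]
eef_rot: [0.081, 0.997, 0.0, -0.0]
contact_force: [1.1, -0.1, -0.4]
gripper_width: 0.599
finger_force: 0.0
```

Request:
drive_tool --pt "0 0 -1" --pt "0 0 -1" --pt "0 -0.5 -0.5" --pt "0 -1 0" --pt "0 -1 0" --pt "0 -1 0" --pt "0 -1 0" --pt "0 -0.5 0" --pt "0 0 0" --pt "0 0 0" --roll '[0,0,0,0,0,0,0,0,0,0]' --jaw '[0.6,0.6,0.6,0.6,0.6,0.6,0.6,0.6,0.6,0.6]'

```text
time: 31.2
position: [0.4158, -0.4074, 0.3546]
eef_rot: [0.081, 0.997, 0.0, 0.0]
contact_force: [0.2, 0.6, -0.1]
gripper_width: 0.601
finger_force: 0.0
```

```bash
python3 - <<'E'
from h import *
st()
cv2.imwrite("pics/top6.png",r.snapshot("top")[:,:,::-1]);cv2.imwrite("pics/scene6.png",r.snapshot("scene")[:,:,::-1])
a=cv2.imread("pics/top6.png")[160:300,250:390];b=cv2.imread("pics/scene6.png")[170:330,230:390]
cv2.imwrite("pics/m6.png",np.hstack([cv2.resize(i,(400,400),interpolation=cv2.INTER_CUBIC) for i in(a,b)]))
E
```

```text
t 31.20 p [ 0.4158 -0.4074  0.3546] ydir 80.72 F [ 0.18  0.63 -0.15] w 0.601 ff 0.0
```

View pics/m6.png

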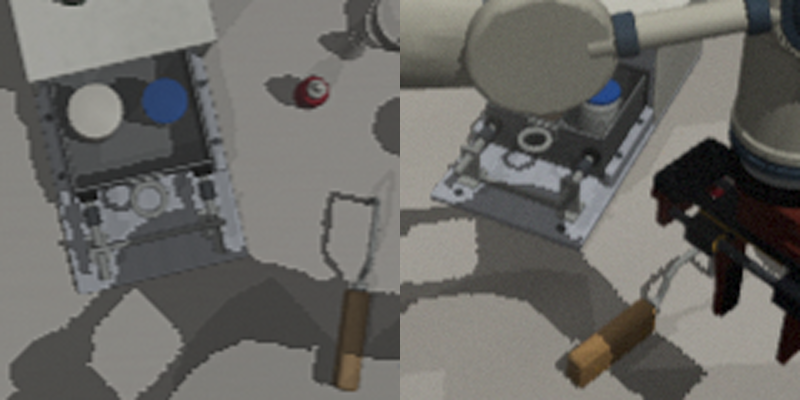

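The hook stands upright at about (350,340) in the top half of the picture, well clear of the dock. The tray rests on the buffers with both jars upright.

```bash
python3 -c "
from cell import r
print(r.sign_off())"
```

```text
the job is handed in; nothing more can be done
None
```

I handed the job in at about 31 s. The hook drew the tray out until it was solid against the stop, with a pull of about 15 N by the wrist force. It was then unhooked and stands upright on bare table, and the last picture shows the tray at the buffers with both jars standing. The sign-off returned no verdict.

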